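Pack the tape measure in the screw-cap canister

TASK

Pack the tape measure in the shipping canister: unscrew the canister's captive cap, swing it aside on its arm, put the tape measure inside, swing the cap back over the mouth and screw it fully home. Let go at the end, and leave the other things on the bench where they are.

Things in the scene. Friction and masses are not known exactly. Their poses are not given: they have to be found in the camera images.
- canister: Round grey canister, 116 mm across, 90 mm high to its rim, on a steel plate 150 mm square fixed to the bench. Origin: centre of the plate's underside; z up; x points to the steel post (14 mm thick, 122 mm high) 110 mm from the canister's axis, on which the cap's arm pivots. Wall 4 mm, mouth 106 mm wide inside, inner floor 12 mm above the bench
- mouth (a point): Centre of the canister's mouth at the height of the rim, 90 mm above the bench (fixed to the canister, same axes)
- post_pivot (a point): Point on the upright axis about which the cap's arm swings, at rim height (fixed to the canister, same axes), 110 mm from the mouth's centre
- cap_grip (a point): Point on the cap's axis, halfway up its grip bar; x along the bar, y across, z up. The black cap, 127 mm across, turns in a collar on the arm, 110 mm from the pivot axis. The grey bar (100 mm long, 22 mm thick) stands on the cap's flat top, from 15 mm below this point to 15 mm above. Screwed home, the point is 28 mm above the rim and the bar points at the post
- cap (a joint): Turn of the cap in its collar: 0 screwed home, growing anticlockwise seen from above to 1.4 rad, fully unscrewed (friction 0.15 N m; stays where left). The cap rises 7.5 mm per rad. A plug under the cap sits 7 mm deep in the mouth: the arm swings only when the cap is past about 1.0 rad, and the cap must still be unscrewed when swung back
- cap_arm (a joint): Swing of the cap's arm about the post: 0 with the cap centred over the mouth (stop), growing clockwise seen from above to 2.1 rad (stop), with the cap quite beside the mouth (friction 0.08 N m; stays where left). The swing turns cap and bar with it
- tape_measure: Tape measure with a rounded yellow case, standing upright on its foot, 35 mm thick along its own x, 66 mm long along its y, 64 mm high; origin: centre of its underside; z up
- stapler: Bystander: desk stapler, 142 x 32 x 54 mm high, its length along its own y; origin: centre of its underside
- torch: Bystander: metal torch lying down, 128 x 33 x 33 mm, its length along its own y; origin: centre of its underside
- staple_box: Bystander: small cardboard box, 36 x 62 x 22 mm high; origin: centre of its underside
- tape_bin: Bystander: roll of brown packing tape lying flat, 93 mm across, 48 mm high; origin: centre of its underside
- parcel_d: Bystander: closed cardboard parcel, 93 x 123 x 64 mm high; origin: centre of its underside
There are look-alikes about, which are no part of the job. What is meant by the tape_measure is not pink, and is the smaller of those in its own colour.

How it is judged:
By the outcome, as a careful person would: the job done as asked, in the order asked, and still so for the second after the job is handed in, with the robot touching nothing.
It also fails if it takes over 72 s, if anything falls off the work surface, if the arm or the gripper's body presses on something with over 40 N, if the wrist force passes 120 N, or if a joint passes its speed limit or range.

ROBOT

A 6-joint arm with a two-finger parallel gripper is mounted at the origin on a cart in front of the work surface, level with it; the furniture and walls round the work are solid. World frame = base frame: x ahead of the robot, y to its left, z up, the work surface at z = 0. Lengths are in m, angles in rad, forces in N, time in s.
With the tool pointing down it reaches from about 0.3 to 0.875 m from the base axis. Payload 6.4 kg.
Tool frame: the origin (TCP) lies between the finger pads; the fingertips stand 11 mm ahead of it and the grasp point (between the pads) lies 8 mm behind it (ctrl.tcp_to_tips is the distance from the TCP to the fingertips, in m); x points along the fingers, z is the direction in which the jaws open and shut, and the axes are right-handed (so a half turn about x gives the same grasp; the last joint's range is limited). The gripper opens to 85 mm and grips with 20 to 120 N. Pads are 22 mm wide; open, the fingers measure 114 mm over their backs; the gripper's body (76 mm by 85 mm) begins 54 mm behind the grasp point. The pads swing forward as they close: fully open they stand 13 mm farther back than shut.
Start: joints at [-1.496, 0.181, 1.607, -0, 1.354, -0.206], TCP at [0.159, -0.552, 0.242] pointing down, gripper open.
Joint ranges: [-2.99, 2.99], [-0.89, 2.07], [0.3, 2.58], [-1.14, 4.28], [0, 2.63], [-3.12, 3.12]. Speed limits (rad/s): [2.57, 2.57, 3.01, 3.14, 3.14, 3.14].

INTERFACE

Orientations are given as a unit quaternion [w, x, y, z].
In Python, from bench import ctrl, eyes, hand_in gives the robot as it stands. The module is installed in compiled form; this text tells all that it offers.
- The arm moves only by the tool step_arm, never from a script. Its arguments are lists of equal length, an entry for each row: "xyz": the shift along the world's x, y, z in mm, a list of three; "spin": the turn about the world's z in rad; "fingers": the opening in per cent of the stroke, from 0 (shut) to 100 (fully open). A call has 1 to 10 rows; each row is the pose to reach, as a shift and turn from the pose commanded when the call began; what a row does not reach only later rows make up. A row lasts 1/10 s, in which the tool goes at most 50 mm and 8.59 degrees, less where a joint would pass 70% of its speed; a pose out of reach is approached as far as the arm can. A call with a gripper value outside its range is refused whole. The fingers move at their own pace and stop on an object; the grip force is fixed at half the most. Time passes only in rows, so rows that repeat a pose let the fingers close. It gives the time, the measured TCP pose, the force and the opening at its end, in the units of the state.
- ctrl.get_obs(): the state, without advancing time (a new reading comes with each control period).
- eyes.camera(name): name is "scene" or "top" or "wrist"; returns the picture (400x640x3 uint8, red, green, blue); there is no depth.
- eyes.camera_model(name): a dict with "vertical_fov" (degrees; the focal length in pixels is half the picture's height over the tangent of half this angle, whatever the lens; pixels are square), "cx", "cy" (the principal point, pixels), "pose" (4x4, takes a point from camera to world coordinates); the wrist camera has in their place "tool_from_camera" (4x4, takes a point from camera to tool coordinates, whose origin is the TCP and whose axes are the tool frame's). Camera axes: x right, y up, looking along -z (the intrinsics and any distortion apply to the point x, -y, -z); pixel columns grow to the right and rows downward; lengths in m; the calibration is good to about 2 mm. The wrist camera is an equidistant fisheye: a pixel r from the principal point sees the ray r / f radians off the axis. A picture is of the moment at which its call begins: read the wrist's pose just before it. camera_model takes no time and is no camera call.
- hand_in(): hands the job in, once; it reports no verdict.
The state is a dict: "time_s": time; "q": joint angles; "dq": joint speeds; "joint_efforts": joint torques, N m; "eef_pos": TCP position; "eef_rot": TCP orientation; "wrist_force": force on the tool from outside, world axes, zero at the start; "torque": the same for the moment, N m; "opening": opening from 0.0 (shut) to 1.0 (fully open).
Only numpy, scipy, OpenCV 4.12 (cv2) and the standard library are available. Lean on these libraries where they do the work, as an engineer would, in place of code of your own. Each camera call takes 0.05 s, during which the arm holds its last target.

## Working session

There is one attempt and no reset: what is moved stays moved. The work goes in short steps, Python scripts to look and compute and a tool call to move; the robot and the scene stay as the last step left them, time stands still between calls to the robot, and variables do not carry over. Pictures are saved under pics/ and viewed, and the job is handed in when it is done.

Besides the shell and the picture viewer there is one more tool, called by a JSON object that holds its "op" and its "data". step_arm: Moves the arm, as the interface text tells. Its arguments: {"type":"object","properties":{"xyz":{"type":"array"},"spin":{"type":"array"},"fingers":{"type":"array"}},"required":["xyz","spin","fingers"]}

```bash
mkdir -p pics; ls; cat > look.py <<'E'
import cv2,sys
from bench import ctrl,eyes
def snap(cam,name):
    im=eyes.camera(cam); cv2.imwrite(f'pics/{name}.png',im[:,:,::-1]); return im
E
python3 - <<'E'
from look import *
import numpy as np
np.set_printoptions(precision=4,suppress=True)
o=ctrl.get_obs(); print(o)
for c in ['scene','top']:
    snap(c,c+'0'); print(eyes.camera_model(c))
print(eyes.camera_model('wrist'),ctrl.tcp_to_tips)
E
```

```text
pics
{'time_s': 0.0, 'q': array([-1.4963,  0.1816,  1.608 ,  0.    ,  1.3538, -0.2063]), 'dq': array([ 0.0014, -0.0002, -0.0014, -0.0004,  0.0007,  0.0012]), 'joint_efforts': array([ -0.0013, -44.4878, -35.1334,  -0.0004,   0.0092,  -0.    ]), 'eef_pos': array([ 0.1594, -0.5519,  0.2414]), 'eef_rot': array([ 0.5646,  0.4256,  0.5655, -0.4246]), 'wrist_force': array([-0.098 ,  0.3555, -0.0818]), 'torque': array([-0.0024, -0.0322,  0.08  ]), 'opening': 0.9997125512574389}
{'vertical_fov': 43.38785267912401, 'cx': 321.45088945043165, 'cy': 206.23233303768214, 'pose': array([[-0.7768,  0.2897, -0.5591, -0.4045],
       [-0.6295, -0.3812,  0.6771,  1.1529],
       [-0.0169,  0.8779,  0.4785,  0.9111],
       [ 0.    ,  0.    ,  0.    ,  1.    ]])}
{'vertical_fov': 50.76066229844403, 'cx': 315.05866707994875, 'cy': 197.31016521684464, 'pose': array([[ 0.0253,  0.9884, -0.1495,  0.389 ],
       [-0.9995,  0.0277,  0.0139, -0.0285],
       [ 0.0179,  0.1491,  0.9887,  1.2263],
       [ 0.    ,  0.    ,  0.    ,  1.    ]])}
{'vertical_fov': 65.70646984690485, 'cx': 322.2326105539902, 'cy': 201.89428268484454, 'tool_from_camera': array([[ 0.0001,  0.2971, -0.9548, -0.1318],
       [ 0.0005,  0.9548,  0.2971,  0.0757],
       [ 1.    , -0.0005, -0.0001,  0.0004],
       [ 0.    ,  0.    ,  0.    ,  1.    ]])} 0.011
```

View pics/scene0.png

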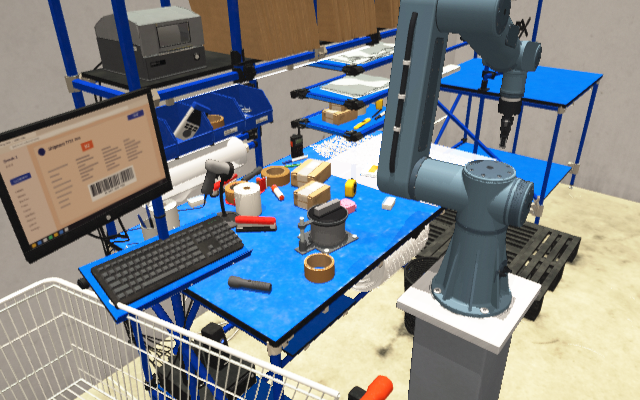

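View pics/top0.png

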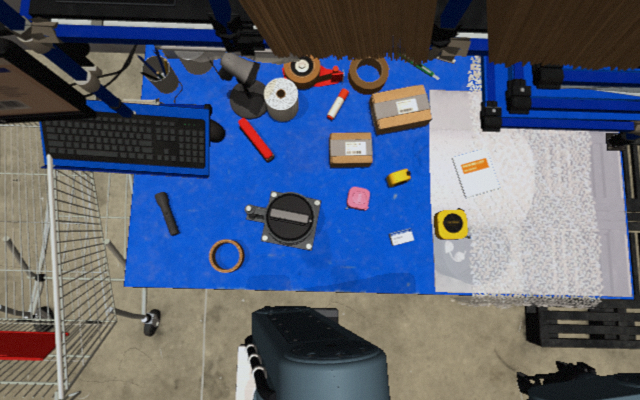

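Scene view: the canister is near (325,225), with the keyboard behind it. Top view: the canister is at (292,217) with its post at about (250,213). The tape measures are pink at (358,198), small yellow at (400,177) and large yellow at (452,224). Pink is excluded, and (400,177) looks like the smaller of the two yellows. I'll confirm that with a crop and measurements.

```bash
cat > geo.py <<'E'
import numpy as np, cv2
from bench import ctrl,eyes
np.set_printoptions(precision=4,suppress=True)
def ray(cam,u,v):
    m=eyes.camera_model(cam); f=200/np.tan(np.radians(m['vertical_fov'])/2)
    a=(u-m['cx'])/f; b=(v-m['cy'])/f
    if cam=='wrist':
        r=np.hypot(a,b); s=np.sin(r)/r if r>1e-9 else 1; d=np.array([a*s,-b*s,-np.cos(r)])
        from scipy.spatial.transform import Rotation as R
        o=ctrl.get_obs(); q=o['eef_rot']; T=np.eye(4); T[:3,:3]=R.from_quat([q[1],q[2],q[3],q[0]]).as_matrix(); T[:3,3]=o['eef_pos']
        P=T@m['tool_from_camera']
    else: d=np.array([a,-b,-1.]); P=m['pose']
    return P[:3,3],P[:3,:3]@d
def onz(cam,u,v,z):
    o,d=ray(cam,u,v); return o+d*(z-o[2])/d[2]
E
python3 - <<'E'
from geo import *
im=cv2.imread('pics/top0.png')
a=cv2.resize(im[150:260,330:490],None,fx=5,fy=5,interpolation=cv2.INTER_CUBIC)
cv2.imwrite('pics/crop_tapes.png',a)
b=cv2.resize(im[175:265,235:335],None,fx=6,fy=6,interpolation=cv2.INTER_CUBIC)
cv2.imwrite('pics/crop_can.png',b)
s=cv2.imread('pics/scene0.png')
cv2.imwrite('pics/crop_scene.png',cv2.resize(s[150:300,260:420],None,fx=5,fy=4.0,interpolation=cv2.INTER_CUBIC)[:600])
hsv=cv2.cvtColor(im,cv2.COLOR_BGR2HSV)
m=cv2.inRange(hsv,(20,120,90),(35,255,255))
n,l,st,c=cv2.connectedComponentsWithStats(m)
for i in range(1,n):
  if st[i,4]>25: print(st[i],c[i],onz('top',*c[i],0.05))
for u,v,z in [(292,217,.1),(250,213,.1),(350,150,.064),(401,238,.022),(226,256,.048),(167,214,.03),(256,140,.05),(358,198,.03)]: print(u,v,onz('top',u,v,z))
E
```

```text
[388 169  22  16 218] [398.4266 176.5413] [ 0.6334 -0.2813  0.05  ]
[437 209  31  30 544] [451.3713 224.6507] [ 0.4999 -0.4301  0.05  ]
292 217 [0.5042 0.0161 0.1   ]
250 213 [0.5119 0.1289 0.1   ]
350 150 [ 0.7034 -0.1406  0.064 ]
401 238 [ 0.4604 -0.294   0.022 ]
226 256 [0.3966 0.1964 0.048 ]
167 214 [0.5103 0.3732 0.03  ]
256 140 [0.7286 0.1289 0.05  ]
358 198 [ 0.5713 -0.1688  0.03  ]
```

View pics/crop_tapes.png

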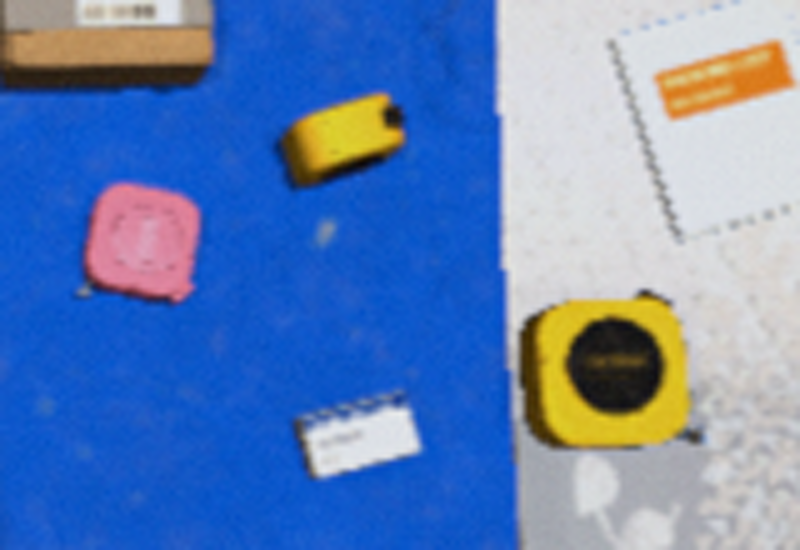

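View pics/crop_can.png

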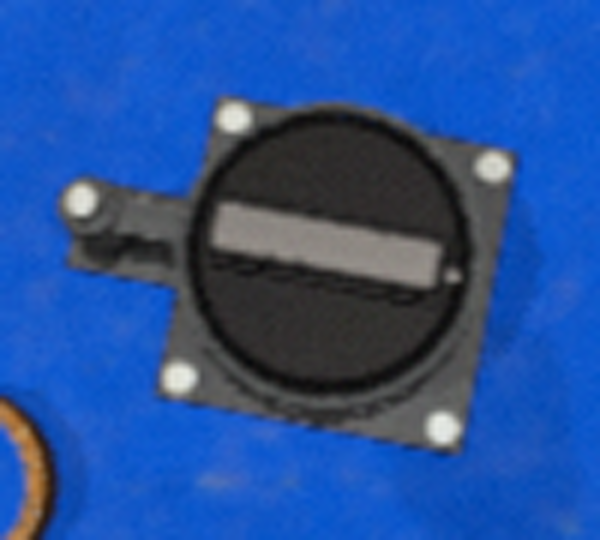

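View pics/crop_scene.png

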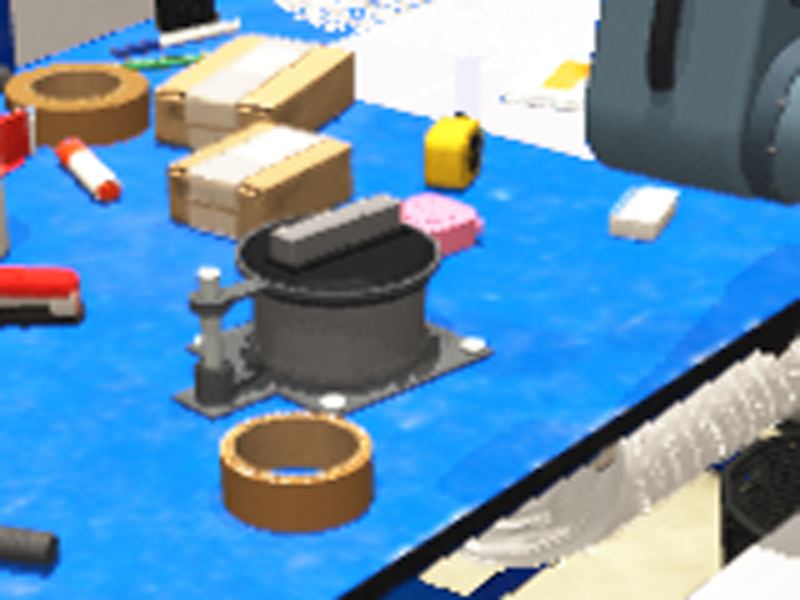

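Confirmed: the standing yellow tape at (400,177) is clearly smaller than the one lying at (452,224), so it is the one meant. Next I'll measure positions from both views.

```bash
python3 - <<'E'
from geo import *
from scipy.spatial.transform import Rotation as R
c=lambda x,y:(235+x/6-.42,175+y/6-.42)
P=[onz('top',*c(x,y),.133) for x,y in [(217,202),(443,242),(437,288),(212,246)]]
print(np.array(P)); ctr=np.mean(P,0); print('bar ctr',ctr, 'len',np.linalg.norm(P[0]-P[1]),np.linalg.norm(P[1]-P[2]))
post=onz('top',*c(81,199),.122); print('post',post, np.linalg.norm((post-ctr)[:2]))
d=P[0]-P[1]+P[3]-P[2]; print('bar yaw',np.arctan2(d[1],d[0]), 'post yaw',np.arctan2(*(post-ctr)[[1,0]]))
s=lambda x,y:(260+x/5-.4,150+y/4-.4)
print('scene bar',np.mean([onz('scene',*s(x,y),.133) for x,y in [(272,238),(388,195),(403,210),(290,250)]],0))
print('scene post',onz('scene',*s(208,273),.122))
# plate bolts
B=np.array([onz('top',*c(x,y),.01) for x,y in [(233,118),(493,165),(443,428),(179,378)]]);print('bolts',B.mean(0))
t=lambda x,y:(330+x/5-.4,150+y/5-.4)
T=[onz('top',*t(x,y),.06) for x,y in [(288,135),(385,97),(400,145),(300,185)]]; print('tape',np.array(T),np.mean(T,0))
sm=cv2.inRange(cv2.cvtColor(cv2.imread('pics/scene0.png'),cv2.COLOR_BGR2HSV),(18,120,90),(35,255,255))
n,l,st,cc=cv2.connectedComponentsWithStats(sm)
for i in range(1,n):
  if st[i,4]>40: print(st[i],cc[i],onz('scene',*cc[i],.032))
o=ctrl.get_obs();q=o['eef_rot'];print(R.from_quat([q[1],q[2],q[3],q[0]]).as_matrix())
E
```

```text
[[ 0.5222  0.071   0.133 ]
 [ 0.5074 -0.0277  0.133 ]
 [ 0.4873 -0.0257  0.133 ]
 [ 0.503   0.0723  0.133 ]]
bar ctr [0.505  0.0225 0.133 ] len 0.09976815429111843 0.020189453158341336
post [0.5232 0.1316 0.122 ] 0.11058504446472178
bar yaw 1.417418688817096 post yaw 1.4049552160001069
scene bar [0.4932 0.0351 0.133 ]
scene post [0.5202 0.1342 0.122 ]
bolts [0.5052 0.023  0.01  ]
tape [[ 0.6303 -0.2473  0.06  ]
 [ 0.6538 -0.3025  0.06  ]
 [ 0.6263 -0.3109  0.06  ]
 [ 0.6017 -0.2541  0.06  ]] [ 0.628  -0.2787  0.06  ]
[376  99   7  11  62] [379.0323 103.8226] [ 1.1379 -1.2575  0.032 ]
[354 119  16  10  54] [361.6481 123.4074] [ 1.0241 -0.9197  0.032 ]
[262 166  27  11  96] [275.3125 171.3438] [ 0.9701 -0.2119  0.032 ]
[345 179  11  18 156] [349.5256 187.6154] [ 0.631 -0.276  0.032]
[[-0.0001  0.9608  0.2771]
 [ 0.0016  0.2771 -0.9608]
 [-1.      0.0004 -0.0015]]
```

The sizes check out: bar 100 × 20 mm, post to axis 110.6 mm. The canister axis is (0.505, 0.0225) and the bar yaw is 1.41. The tape is at about (0.628, -0.279). I'll move above the cap.

{"op": "step_arm", "data": {"xyz": [[346,574,0],[346,574,0],[346,574,0],[346,574,0],[346,574,0],[346,574,0],[346,574,0],[346,574,0],[346,574,0],[346,574,0]], "spin": [1.13,1.13,1.13,1.13,1.13,1.13,1.13,1.13,1.13,1.13], "fingers": [100,100,100,100,100,100,100,100,100,100]}}

```text
time_s: 1.1
eef_pos: [0.418, -0.1222, 0.2423]
eef_rot: [0.705, 0.056, 0.705, -0.057]
wrist_force: [1.7, -1.5, 0.5]
opening: 0.997
```

{"op": "step_arm", "data": {"xyz": [[87,144,0],[87,144,0],[87,144,0],[87,144,0],[87,144,0]], "spin": [0,0,0,0,0], "fingers": [100,100,100,100,100]}}

```text
time_s: 1.6
eef_pos: [0.5049, 0.0222, 0.2417]
eef_rot: [0.705, 0.055, 0.705, -0.055]
wrist_force: [-0.1, -1.5, 0.3]
opening: 1.0
```

```bash
python3 - <<'E'
from geo import *
from look import snap
from scipy.spatial.transform import Rotation as R
snap('wrist','w1')
o=ctrl.get_obs();q=o['eef_rot'];M=R.from_quat([q[1],q[2],q[3],q[0]]).as_matrix();print(o['eef_pos'],np.arctan2(M[1,2],M[0,2]),o['wrist_force'],o['q'])
E
```

```text
[0.5043 0.0207 0.2417] -0.15714041823036187 [-0.0216 -0.0387 -0.3255] [-0.1943  0.0236  1.78   -0.0003  1.3393 -0.0371]
```

View pics/w1.png

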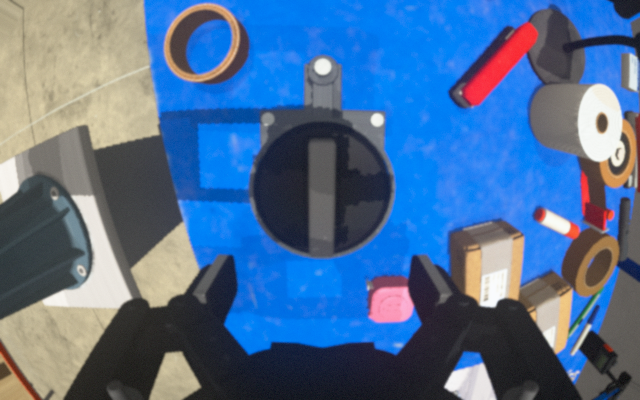

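The wrist view shows the bar running vertically at (321,195), with the post head at (322,67). Both sit centred between the fingers. I'll check the centre by ray.

```bash
python3 - <<'E'
from geo import *
a=onz('wrist',322,67,.122);print('post',a)
im=cv2.imread('pics/w1.png');g=cv2.cvtColor(im,cv2.COLOR_BGR2GRAY)
m=((g>60)&(g<130)&(im.max(2).astype(int)-im.min(2)<25)).astype(np.uint8)
m[:130]=0;m[255:]=0;m[:,:290]=0;m[:,350:]=0
m=cv2.morphologyEx(m,cv2.MORPH_OPEN,np.ones((5,5)))
n,l,st,c=cv2.connectedComponentsWithStats(m);i=1+st[1:,4].argmax();print(st[i],c[i])
x,y,w,h=st[i][:4]
for u,v in [(x,y),(x+w,y),(x+w,y+h),(x,y+h),(x+w/2,y+h/2)]: print(onz('wrist',u,v,.133))
cv2.imwrite('pics/w1c.png',cv2.resize(im[110:270,230:410],None,fx=4,fy=3.7))
E
```

```text
post [0.5211 0.1287 0.122 ]
[ 308  140   28  115 2991] [321.4216 196.43  ]
[0.5013 0.0727 0.133 ]
[0.5227 0.0693 0.133 ]
[ 0.5086 -0.0282  0.133 ]
[ 0.4846 -0.0245  0.133 ]
[0.5047 0.025  0.133 ]
```

View pics/w1c.png

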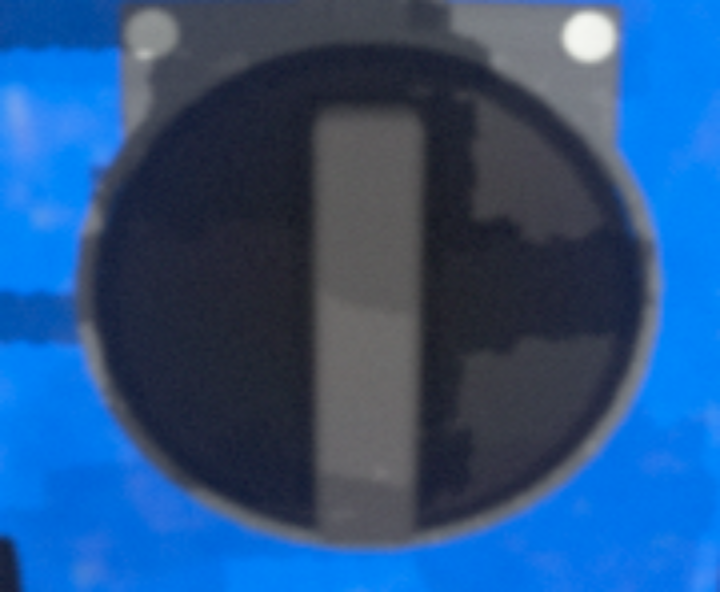

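{"op": "step_arm", "data": {"xyz": [[0,1,-40],[0,1,-80],[0,1,-110],[0,1,-122],[0,1,-122],[0,1,-122],[0,1,-122],[0,1,-122],[0,1,-122],[0,1,-122]], "spin": [0,0,0,0,0,0,0,0,0,0], "fingers": [100,100,100,100,100,20,0,0,0,0]}}

```text
time_s: 2.65
eef_pos: [0.5046, 0.0206, 0.1209]
eef_rot: [0.705, 0.056, 0.705, -0.057]
wrist_force: [-1.7, -1.4, 4.1]
opening: 0.241
```

The bar is gripped (opening about 21 mm). I'll unscrew it.

{"op": "step_arm", "data": {"xyz": [[0,0,1],[0,0,2],[0,0,3],[0,0,4],[0,0,5],[0,0,6],[0,0,7],[0,0,8],[0,0,9],[0,0,10]], "spin": [0.13,0.26,0.39,0.52,0.65,0.78,0.91,1.04,1.17,1.3], "fingers": [0,0,0,0,0,0,0,0,0,0]}}

```text
time_s: 3.65
eef_pos: [0.506, 0.0218, 0.1312]
eef_rot: [0.596, -0.383, 0.593, 0.383]
wrist_force: [3.2, 5.2, 1.3]
opening: 0.243
```

{"op": "step_arm", "data": {"xyz": [[0,0,0.5],[0,0,0.5]], "spin": [0.08,0.08], "fingers": [0,0]}}

```text
time_s: 3.85
eef_pos: [0.5057, 0.022, 0.1317]
eef_rot: [0.581, -0.406, 0.578, 0.406]
wrist_force: [0.7, 6.8, 2.8]
opening: 0.245
```

```bash
python3 - <<'E'
from geo import *
from look import snap
from scipy.spatial.transform import Rotation as R
snap('scene','s2')
o=ctrl.get_obs();q=o['eef_rot'];M=R.from_quat([q[1],q[2],q[3],q[0]]).as_matrix();print(o['eef_pos'],np.arctan2(M[1,2],M[0,2]),o['wrist_force'],o['torque'],o['q'],o['opening'])
im=cv2.imread('pics/s2.png');cv2.imwrite('pics/s2c.png',cv2.resize(im[130:290,240:400],None,fx=4.5,fy=3.7))
E
```

```text
[0.5055 0.022  0.1316] 1.220489651367663 [1.5617 5.8339 3.099 ] [ 1.2299 -0.3548  0.0482] [-0.1932  0.1588  1.8757  0.0031  1.105  -1.415 ] 0.24458637797408203
```

View pics/s2c.png

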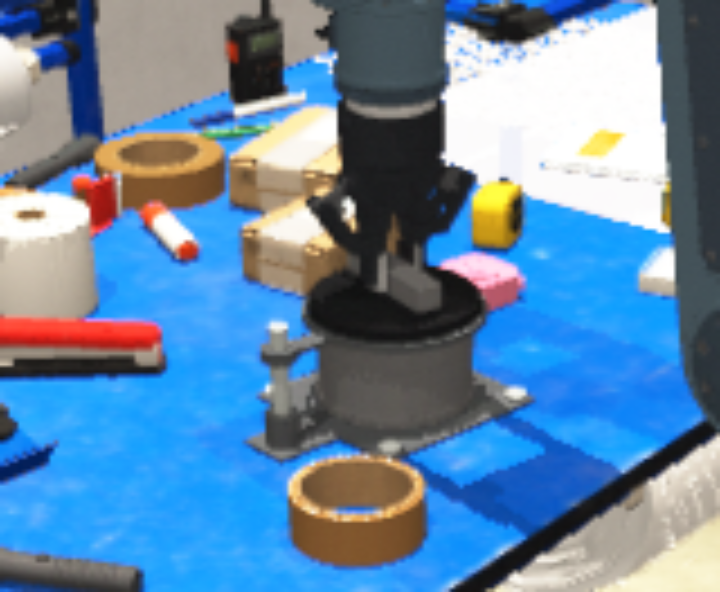

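```bash
python3 - <<'E'
import numpy as np
r0=np.array([-17.6,-108.6])
f=lambda t:np.array([np.cos(t)*r0[0]+np.sin(t)*r0[1],-np.sin(t)*r0[0]+np.cos(t)*r0[1]])
for a in (0,1.0):
  print([[int(x) for x in np.round(f(a+.1*k)-f(a))]+[0] for k in range(1,11)])
E
```

```text
[[-11, 2, 0], [-21, 6, 0], [-31, 10, 0], [-41, 15, 0], [-50, 22, 0], [-58, 29, 0], [-66, 37, 0], [-73, 46, 0], [-78, 55, 0], [-83, 65, 0]]
[[-4, 10, 0], [-7, 21, 0], [-8, 32, 0], [-9, 43, 0], [-9, 54, 0], [-7, 65, 0], [-5, 75, 0], [-1, 86, 0], [4, 96, 0], [9, 105, 0]]
```

{"op": "step_arm", "data": {"xyz": [[-11,2,0],[-21,6,0],[-31,10,0],[-41,15,0],[-50,22,0],[-58,29,0],[-66,37,0],[-73,46,0],[-78,55,0],[-83,65,0]], "spin": [-0.1,-0.2,-0.3,-0.4,-0.5,-0.6,-0.7,-0.8,-0.9,-1.0], "fingers": [0,0,0,0,0,0,0,0,0,0]}}

```text
time_s: 4.9
eef_pos: [0.4216, 0.0858, 0.1315]
eef_rot: [0.703, -0.077, 0.703, 0.076]
wrist_force: [-1.3, -2.6, 5.3]
opening: 0.246
```

Forces are low, so I'll continue.

{"op": "step_arm", "data": {"xyz": [[-4,10,0],[-7,21,0],[-8,32,0],[-9,43,0],[-9,54,0],[-7,65,0],[-5,75,0],[-1,86,0],[4,96,0],[9,105,0]], "spin": [-0.1,-0.2,-0.3,-0.4,-0.5,-0.6,-0.7,-0.8,-0.9,-1.0], "fingers": [0,0,0,0,0,0,0,0,0,0]}}

```text
time_s: 5.9
eef_pos: [0.4296, 0.1917, 0.1313]
eef_rot: [0.653, 0.27, 0.654, -0.27]
wrist_force: [-5.6, 2.4, 8.0]
opening: 0.244
```

```bash
python3 - <<'E'
from geo import *
from look import snap
from scipy.spatial.transform import Rotation as R
snap('top','t3')
o=ctrl.get_obs();q=o['eef_rot'];M=R.from_quat([q[1],q[2],q[3],q[0]]).as_matrix();print(o['eef_pos'],np.arctan2(M[1,2],M[0,2]),o['wrist_force'],o['torque'],o['q'],o['opening'])
E
```

```text
[0.4304 0.1927 0.1316] -0.7891255173407465 [-6.7307  2.9318  7.035 ] [ 0.2261  0.8836 -0.2006] [0.1673 0.0861 1.9578 0.0019 1.0983 0.9556] 0.24062901033148099
```

View pics/t3.png

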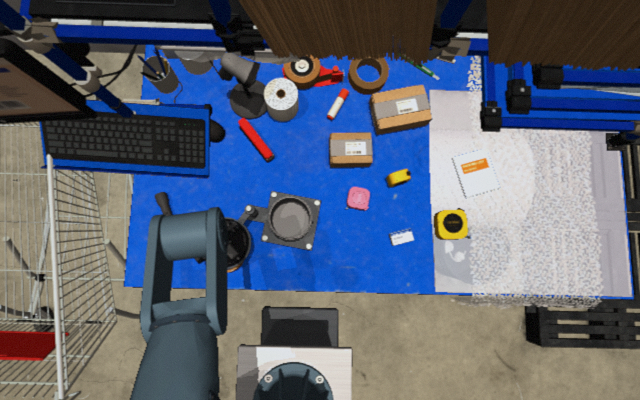

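The mouth is open and clear at (291,217). I'll release the cap and rise.

{"op": "step_arm", "data": {"xyz": [[0,0,0],[0,0,0],[0,0,0],[0,0,0],[0,0,20],[0,0,60],[0,0,110],[0,0,110]], "spin": [0,0,0,0,0,0,0,0], "fingers": [60,100,100,100,100,100,100,100]}}

```text
time_s: 6.75
eef_pos: [0.4345, 0.1912, 0.2479]
eef_rot: [0.658, 0.271, 0.65, -0.267]
wrist_force: [1.1, 1.2, 0.9]
opening: 0.999
```

{"op": "step_arm", "data": {"xyz": [[180,-430,0],[180,-430,0],[180,-430,0],[180,-430,0],[180,-430,0],[180,-430,0],[180,-430,0],[180,-430,0],[180,-430,0],[180,-430,0]], "spin": [1.19,1.19,1.19,1.19,1.19,1.19,1.19,1.19,1.19,1.19], "fingers": [100,100,100,100,100,100,100,100,100,100]}}

```text
time_s: 7.75
eef_pos: [0.6108, -0.2422, 0.2401]
eef_rot: [0.692, -0.144, 0.692, 0.144]
wrist_force: [0.9, 0.1, -0.6]
opening: 1.001
```

```bash
python3 - <<'E'
from geo import *
from look import snap
from scipy.spatial.transform import Rotation as R
o=ctrl.get_obs();q=o['eef_rot'];M=R.from_quat([q[1],q[2],q[3],q[0]]).as_matrix();print(o['eef_pos'],np.arctan2(M[1,2],M[0,2]),o['wrist_force'],o['q'])
snap('wrist','w4')
snap('top','t4')
E
```

```text
[ 0.6108 -0.2422  0.2401] 0.4107222902263116 [ 0.9157  0.0954 -0.5666] [-0.5577  0.362   1.3868 -0.0003  1.3928 -0.9684]
```

View pics/w4.png

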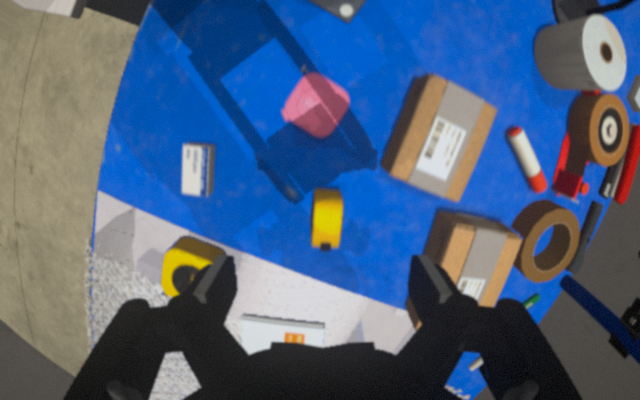

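View pics/t4.png

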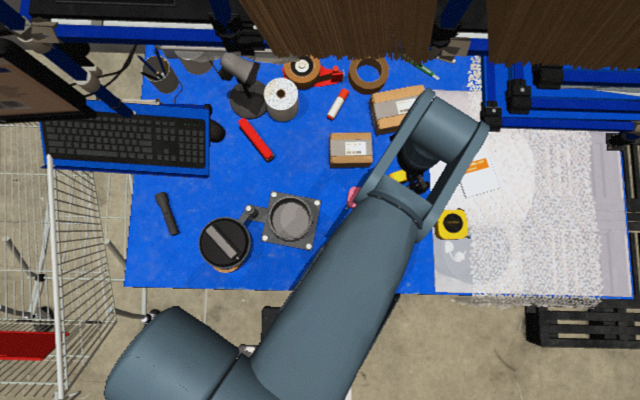

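The wrist view shows the small yellow tape at (327,218), the larger one at (190,265) and the pink one at (318,105). In the top view the cap rests over the tape roll with its bar centred at about (222,242), and the mouth is clear. Next I'll locate the tape by its outline.

```bash
python3 - <<'E'
from geo import *
im=cv2.imread('pics/w4.png');h=cv2.cvtColor(im,cv2.COLOR_BGR2HSV)
m=cv2.inRange(h,(18,120,60),(35,255,255));n,l,st,c=cv2.connectedComponentsWithStats(m)
for i in range(1,n):
  if st[i,4]>200:
    print(st[i],c[i])
    if 290<c[i][0]<360:
      mm=(l==i).astype(np.uint8);ct=max(cv2.findContours(mm,0,2)[0],key=cv2.contourArea)
      bx=cv2.boxPoints(cv2.minAreaRect(ct));print(bx)
      for z in (.0,.04,.064):
        P=np.array([onz('wrist',*p,z) for p in bx]);print(z,P[:,:2],P.mean(0)[:2],np.linalg.norm(P[0]-P[1]),np.linalg.norm(P[1]-P[2]))
cv2.imwrite('pics/w4c.png',cv2.resize(im[170:270,270:390],None,fx=6,fy=5.8))
E
```

```text
[ 312  191   31   56 1505] [326.4711 218.3502]
[[310.3891 244.7743]
 [313.7977 190.2374]
 [342.9339 192.0584]
 [339.5253 246.5953]]
0.0 [[ 0.6354 -0.3428]
 [ 0.6107 -0.2723]
 [ 0.6449 -0.2602]
 [ 0.6718 -0.3301]] [ 0.6407 -0.3013] 0.07466288897228437 0.036304022622338845
0.04 [[ 0.6295 -0.3248]
 [ 0.6075 -0.2619]
 [ 0.6381 -0.251 ]
 [ 0.6621 -0.3134]] [ 0.6343 -0.2878] 0.06661175831294382 0.03238924737568844
0.064 [[ 0.626  -0.314 ]
 [ 0.6056 -0.2556]
 [ 0.6339 -0.2456]
 [ 0.6562 -0.3034]] [ 0.6304 -0.2796] 0.06178107991733932 0.030040382227698063
[ 161  238   61   60 1593] [184.9944 261.1808]
```

View pics/w4c.png

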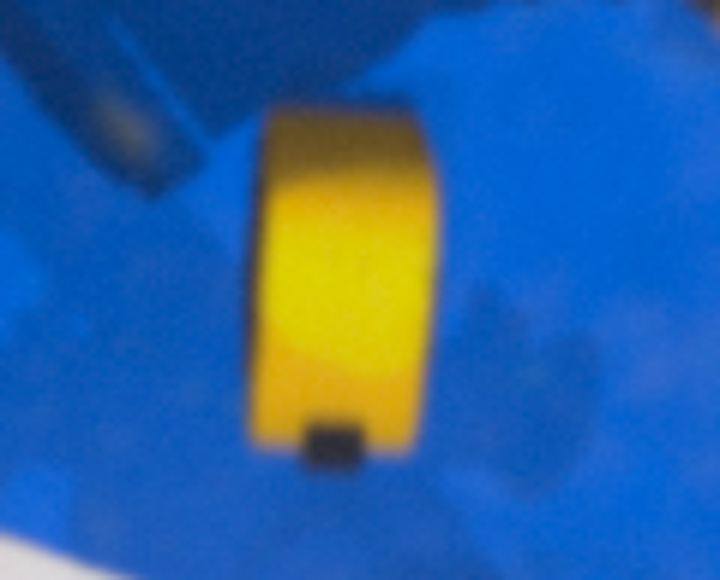

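The tape's centre is about (0.630, -0.280) and its thickness axis has yaw of about 0.37. The outline, about 31 × 62–66 mm at the top, fits the stated size. I'll align and descend.

{"op": "step_arm", "data": {"xyz": [[19,-38,0],[19,-38,-40],[19,-38,-80],[19,-38,-120],[19,-38,-160],[19,-38,-185],[19,-38,-200],[19,-38,-200],[19,-38,-200]], "spin": [-0.04,-0.04,-0.04,-0.04,-0.04,-0.04,-0.04,-0.04,-0.04], "fingers": [100,100,100,100,100,100,100,100,100]}}

```text
time_s: 8.75
eef_pos: [0.6301, -0.2775, 0.0419]
eef_rot: [0.695, -0.13, 0.695, 0.13]
wrist_force: [-0.2, 0.4, 0.4]
opening: 1.003
```

```bash
python3 - <<'E'
from geo import *
from look import snap
o=ctrl.get_obs();print(o['eef_pos'],o['wrist_force'])
snap('wrist','w5')
E
```

```text
[ 0.6301 -0.2775  0.0419] [-0.1765  0.4057  0.3824]
```

View pics/w5.png

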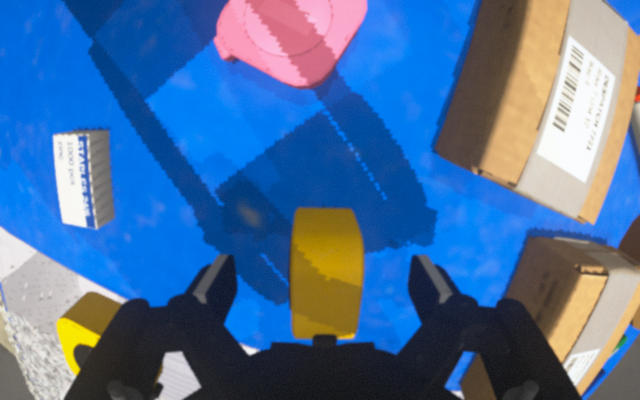

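The tape stands centred between the fingers (column 326). I'll close and lift.

{"op": "step_arm", "data": {"xyz": [[0,0,0],[0,0,0],[0,0,0],[0,0,0],[0,0,0],[0,0,0]], "spin": [0,0,0,0,0,0], "fingers": [60,30,0,0,0,0]}}

```text
time_s: 9.4
eef_pos: [0.6298, -0.2774, 0.0416]
eef_rot: [0.695, -0.13, 0.695, 0.13]
wrist_force: [-1.0, 1.4, 5.3]
opening: 0.361
```

{"op": "step_arm", "data": {"xyz": [[0,0,10],[0,0,40],[0,0,90],[0,0,140],[0,0,180],[0,0,180]], "spin": [0,0,0,0,0,0], "fingers": [0,0,0,0,0,0]}}

```text
time_s: 10.0
eef_pos: [0.6327, -0.2793, 0.2297]
eef_rot: [0.698, -0.133, 0.692, 0.127]
wrist_force: [0.3, -0.9, -0.8]
opening: 0.361
```

```bash
python3 - <<'E'
from geo import *
from look import snap
o=ctrl.get_obs();print(o['eef_pos'],o['wrist_force'])
snap('wrist','w6')
im=cv2.imread('pics/t4.png');cv2.imwrite('pics/t4c.png',cv2.resize(im[180:280,190:330],None,fx=5.5,fy=5.5))
E
```

```text
[ 0.6327 -0.2793  0.2297] [ 0.3179 -0.9246 -0.8294]
```

View pics/w6.png

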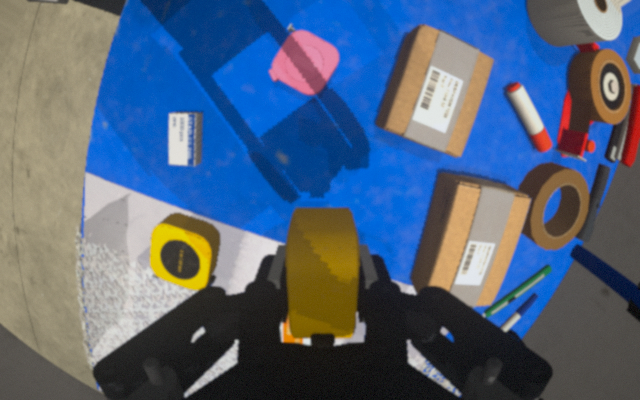

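View pics/t4c.png

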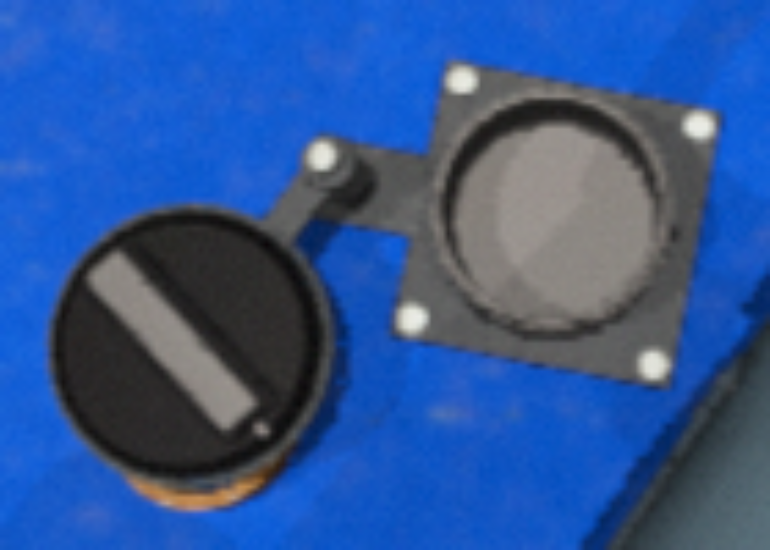

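The tape is held (opening 0.361) with no shift, and the larger yellow tape hasn't moved. The crop shows the mouth open and the cap fully beside it. I'll carry the tape over the mouth.

{"op": "step_arm", "data": {"xyz": [[-125,300,0],[-125,300,0],[-125,300,0],[-125,300,0],[-125,300,0],[-125,300,0],[-125,300,0],[-125,300,0],[-125,300,0],[-125,300,0]], "spin": [-0.8,-0.8,-0.8,-0.8,-0.8,-0.8,-0.8,-0.8,-0.8,-0.8], "fingers": [0,0,0,0,0,0,0,0,0,0]}}

```text
time_s: 11.05
eef_pos: [0.5044, 0.022, 0.2199]
eef_rot: [0.69, 0.151, 0.691, -0.151]
wrist_force: [-0.3, -0.3, -2.1]
opening: 0.364
```

```bash
python3 - <<'E'
from geo import *
from look import snap
from scipy.spatial.transform import Rotation as R
o=ctrl.get_obs();q=o['eef_rot'];M=R.from_quat([q[1],q[2],q[3],q[0]]).as_matrix();print(o['eef_pos'],np.arctan2(M[1,2],M[0,2]),o['wrist_force'],o['opening'])
snap('wrist','w7')
E
```

```text
[0.5044 0.022  0.2199] -0.43071165218066115 [-0.3158 -0.3282 -2.1246] 0.36353311493078627
```

View pics/w7.png

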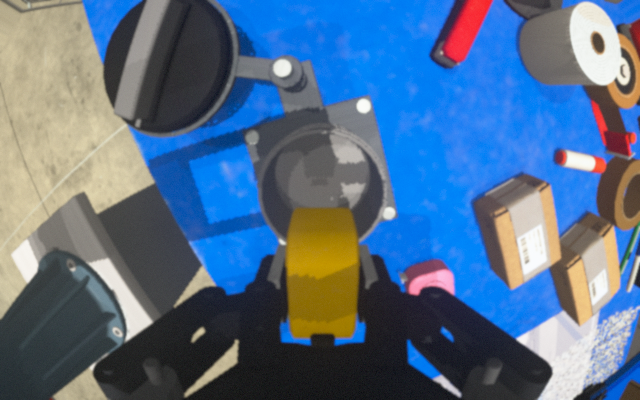

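{"op": "step_arm", "data": {"xyz": [[0,0,-30],[0,0,-60],[0,0,-85],[0,0,-110],[0,0,-130],[0,0,-150],[0,0,-160],[0,0,-163],[0,0,-163],[0,0,-163]], "spin": [0,0,0,0,0,0,0,0,0,0], "fingers": [0,0,0,0,0,0,0,0,0,0]}}

```text
time_s: 12.1
eef_pos: [0.5054, 0.0224, 0.0587]
eef_rot: [0.691, 0.151, 0.69, -0.151]
wrist_force: [0.2, 0.2, -1.7]
opening: 0.367
```

{"op": "step_arm", "data": {"xyz": [[0,0,-2],[0,0,-3],[0,0,-3],[0,0,-3]], "spin": [0,0,0,0], "fingers": [0,0,0,0]}}

```text
time_s: 12.5
eef_pos: [0.5046, 0.0228, 0.055]
eef_rot: [0.691, 0.151, 0.691, -0.151]
wrist_force: [-0.4, 0.1, -2.4]
opening: 0.365
```

{"op": "step_arm", "data": {"xyz": [[0,0,0],[0,0,0],[0,0,0],[0,0,20],[0,0,60],[0,0,105],[0,0,150],[0,0,160],[0,0,160]], "spin": [0,0,0,0,0,0,0,0,0], "fingers": [60,60,60,60,60,60,60,60,60]}}

```text
time_s: 13.4
eef_pos: [0.506, 0.0225, 0.2172]
eef_rot: [0.693, 0.151, 0.689, -0.151]
wrist_force: [-0.3, -0.1, -0.6]
opening: 0.602
```

```bash
python3 - <<'E'
from geo import *
from look import snap
o=ctrl.get_obs();print(o['eef_pos'],o['wrist_force'],o['opening'])
snap('wrist','w8')
E
```

```text
[0.506  0.0225 0.2172] [-0.3335 -0.084  -0.6127] 0.6024890155893354
```

View pics/w8.png

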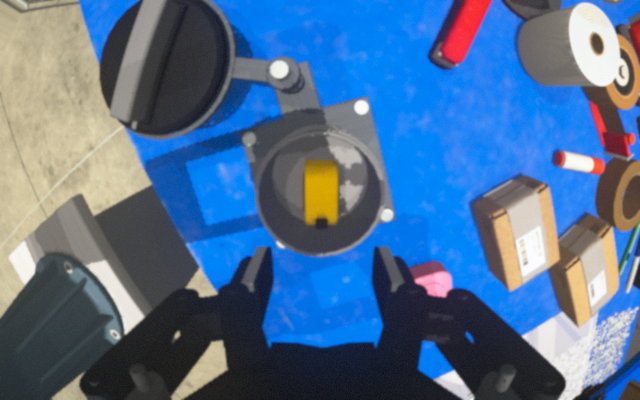

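The tape stands inside the mouth at (321,192). Next I'll measure the bar's current pose so I can grip it again.

```bash
python3 - <<'E'
from geo import *
c=lambda x,y:(190+x/5.5-.41,180+y/5.5-.41)
P=np.array([onz('top',*c(x,y),.1435) for x,y in [(88,274),(120,250),(258,405),(232,434)]]);print(P.mean(0))
d=P[0]-P[3]+P[1]-P[2];print(np.arctan2(d[1],d[0])-np.pi/2,np.linalg.norm(d)/2)
# wrist view corners of bar top
Q=np.array([onz('wrist',u,v,.1435) for u,v in [(163,-2),(185,0),(134,122),(111,118)]]);print(Q,Q.mean(0))
E
```

```text
[0.4323 0.1923 0.1435]
-0.7965487631429242 0.09907779025550457
[[0.4701 0.22   0.1435]
 [0.4844 0.2074 0.1435]
 [0.4094 0.1478 0.1435]
 [0.3911 0.1621 0.1435]] [0.4387 0.1843 0.1435]
```

{"op": "step_arm", "data": {"xyz": [[-73,170,20],[-73,170,20],[-73,170,20],[-73,170,20],[-73,170,20],[-73,170,20],[-73,170,0],[-73,170,0]], "spin": [-0.36,-0.36,-0.36,-0.36,-0.36,-0.36,-0.36,-0.36], "fingers": [100,100,100,100,100,100,100,100]}}

```text
time_s: 14.25
eef_pos: [0.4298, 0.1912, 0.2113]
eef_rot: [0.651, 0.271, 0.654, -0.274]
wrist_force: [0.2, 0.5, -1.1]
opening: 1.005
```

```bash
python3 - <<'E'
from geo import *
from look import snap
from scipy.spatial.transform import Rotation as R
snap('wrist','w9')
o=ctrl.get_obs();q=o['eef_rot'];M=R.from_quat([q[1],q[2],q[3],q[0]]).as_matrix();print(o['eef_pos'],np.arctan2(M[1,2],M[0,2]),o['wrist_force'],o['opening'])
E
```

```text
[0.4305 0.1913 0.2126] -0.79175902392672 [ 0.3257  0.4296 -0.142 ] 0.9985298357222279
```

View pics/w9.png

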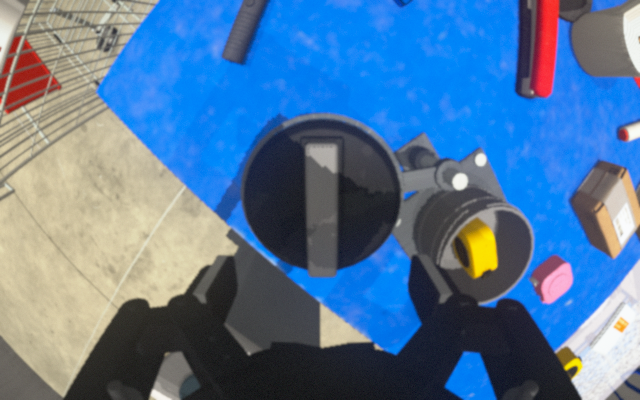

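The bar is vertical and centred at (322,210), and the tape is visible standing in the canister. I'll descend and grip.

{"op": "step_arm", "data": {"xyz": [[0,0,-30],[0,0,-60],[0,0,-82],[0,0,-82],[0,0,-82],[0,0,-82],[0,0,-82],[0,0,-82],[0,0,-82]], "spin": [0,0,0,0,0,0,0,0,0], "fingers": [100,100,100,100,40,0,0,0,0]}}

```text
time_s: 15.2
eef_pos: [0.4313, 0.1935, 0.1337]
eef_rot: [0.652, 0.273, 0.653, -0.272]
wrist_force: [-5.5, 3.5, 8.3]
opening: 0.242
```

```bash
python3 - <<'E'
from geo import *
from scipy.spatial.transform import Rotation as R
o=ctrl.get_obs();q=o['eef_rot'];M=R.from_quat([q[1],q[2],q[3],q[0]]).as_matrix();print(o['eef_pos'],np.arctan2(M[1,2],M[0,2]),o['wrist_force'],o['opening'])
r0=np.array([-17.6,-108.6]); piv=np.array([522.,131])
f=lambda t:np.array([np.cos(t)*r0[0]+np.sin(t)*r0[1],-np.sin(t)*r0[0]+np.cos(t)*r0[1]])
p=o['eef_pos'][:2]*1000
d=p-piv; th=np.arctan2(-108.6,-17.6)-np.arctan2(d[1],d[0]); th%=2*np.pi; print(th,np.linalg.norm(d))
for a in (2.0,1.0): print([[int(x) for x in np.round(f(a-.1*k)-f(a))]+[0] for k in range(1,11)])
E
```

```text
[0.4313 0.1935 0.1337] -0.7898634992427508 [-5.5061  3.5279  8.3229] 0.2424719787013071
2.013107035066615 110.14343998994381
[[-6, -9, 0], [-10, -19, 0], [-14, -30, 0], [-17, -40, 0], [-18, -51, 0], [-19, -62, 0], [-18, -73, 0], [-16, -84, 0], [-13, -95, 0], [-9, -105, 0]]
[[5, -10, 0], [11, -19, 0], [17, -28, 0], [25, -36, 0], [33, -43, 0], [42, -49, 0], [52, -55, 0], [62, -59, 0], [73, -62, 0], [83, -65, 0]]
```

{"op": "step_arm", "data": {"xyz": [[-6,-9,0],[-10,-19,0],[-14,-30,0],[-17,-40,0],[-18,-51,0],[-19,-62,0],[-18,-73,0],[-16,-84,0],[-13,-95,0],[-9,-105,0]], "spin": [0.1,0.2,0.3,0.4,0.5,0.6,0.7,0.8,0.9,1.0], "fingers": [0,0,0,0,0,0,0,0,0,0]}}

```text
time_s: 16.2
eef_pos: [0.4215, 0.0873, 0.1335]
eef_rot: [0.702, -0.076, 0.704, 0.076]
wrist_force: [-8.2, -1.7, 9.4]
opening: 0.243
```

{"op": "step_arm", "data": {"xyz": [[5,-10,0],[11,-19,0],[17,-28,0],[25,-36,0],[33,-43,0],[42,-49,0],[52,-55,0],[62,-59,0],[73,-62,0],[83,-65,0]], "spin": [0.1,0.2,0.3,0.4,0.5,0.6,0.7,0.8,0.9,1.0], "fingers": [0,0,0,0,0,0,0,0,0,0]}}

```text
time_s: 17.2
eef_pos: [0.5064, 0.0224, 0.1338]
eef_rot: [0.581, -0.404, 0.581, 0.403]
wrist_force: [-4.5, 2.3, 3.6]
opening: 0.244
```

```bash
python3 - <<'E'
from geo import *
from look import snap
from scipy.spatial.transform import Rotation as R
snap('scene','s10')
im=cv2.imread('pics/s10.png');cv2.imwrite('pics/s10c.png',cv2.resize(im[130:290,240:400],None,fx=4.5,fy=3.7))
o=ctrl.get_obs();q=o['eef_rot'];M=R.from_quat([q[1],q[2],q[3],q[0]]).as_matrix();print(o['eef_pos'],np.arctan2(M[1,2],M[0,2]),o['wrist_force'],o['torque'],o['opening'])
E
```

```text
[0.5067 0.0224 0.1336] 1.217969425323329 [-7.7037 -0.413   5.1451] [ 0.3249  1.0955 -0.2449] 0.2426636183668931
```

View pics/s10c.png

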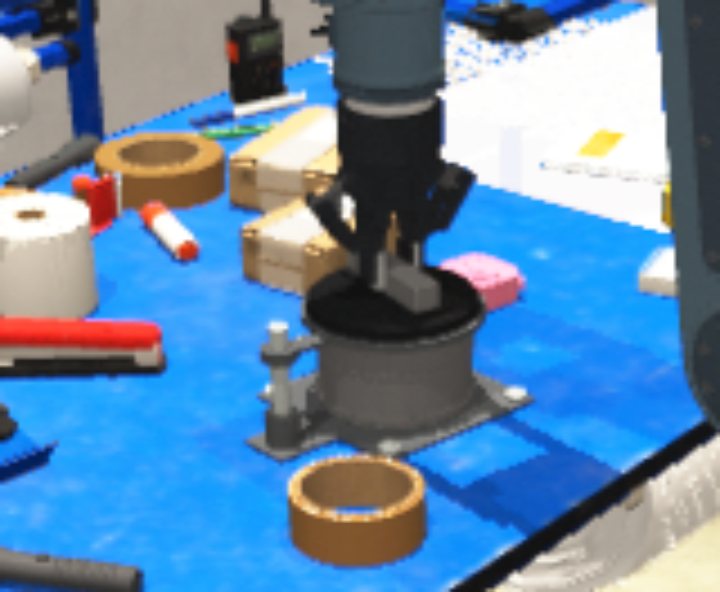

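The cap is back over the mouth at the same pose as before the swing, and still unscrewed. I'll screw it down.

{"op": "step_arm", "data": {"xyz": [[0,0,-1],[0,0,-2],[0,0,-3],[0,0,-4],[0,0,-5],[0,0,-6],[0,0,-7],[0,0,-8],[0,0,-9],[0,0,-10]], "spin": [-0.13,-0.26,-0.39,-0.52,-0.65,-0.78,-0.91,-1.04,-1.17,-1.3], "fingers": [0,0,0,0,0,0,0,0,0,0]}}

```text
time_s: 18.25
eef_pos: [0.505, 0.0223, 0.1236]
eef_rot: [0.706, 0.034, 0.706, -0.035]
wrist_force: [-4.9, -3.6, 6.6]
opening: 0.241
```

{"op": "step_arm", "data": {"xyz": [[0,0,-0.5],[0,0,-1],[0,0,-1],[0,0,-1]], "spin": [-0.05,-0.1,-0.12,-0.12], "fingers": [0,0,0,0]}}

```text
time_s: 18.65
eef_pos: [0.5032, 0.0225, 0.1222]
eef_rot: [0.702, 0.073, 0.705, -0.075]
wrist_force: [-11.2, -3.8, 10.9]
opening: 0.24
```

```bash
python3 - <<'E'
from geo import *
from scipy.spatial.transform import Rotation as R
o=ctrl.get_obs();q=o['eef_rot'];M=R.from_quat([q[1],q[2],q[3],q[0]]).as_matrix();print(o['eef_pos'],np.arctan2(M[1,2],M[0,2]),o['wrist_force'],o['torque'],o['opening'])
E
```

```text
[0.5032 0.0225 0.1222] -0.209356974047825 [-11.1801  -3.7878  10.9354] [-0.094   1.8385  1.1053] 0.23951992252619264
```

The reaction torque of 1.1 N m is well above the 0.15 N m friction, so the cap is on its stop. I'll release, rise, and look.

{"op": "step_arm", "data": {"xyz": [[0,0,0],[0,0,0],[0,0,0],[0,0,0],[0,0,40],[0,0,80],[0,0,120],[0,0,120],[0,0,120]], "spin": [0,0,0,0,0,0,0,0,0], "fingers": [100,100,100,100,100,100,100,100,100]}}

```text
time_s: 19.55
eef_pos: [0.5061, 0.0227, 0.2428]
eef_rot: [0.704, 0.074, 0.702, -0.074]
wrist_force: [-0.1, 0.1, 0.1]
opening: 0.997
```

```bash
python3 - <<'E'
from geo import *
from look import snap
from scipy.spatial.transform import Rotation as R
o=ctrl.get_obs();q=o['eef_rot'];M=R.from_quat([q[1],q[2],q[3],q[0]]).as_matrix();print(o['eef_pos'],np.arctan2(M[1,2],M[0,2]),o['wrist_force'],o['opening'])
snap('wrist','w11')
im=cv2.imread('pics/w11.png');g=cv2.cvtColor(im,cv2.COLOR_BGR2GRAY)
m=((g>60)&(g<130)&(im.max(2).astype(int)-im.min(2)<25)).astype(np.uint8)
m[:125]=0;m[258:]=0;m[:,:280]=0;m[:,350:]=0
m=cv2.morphologyEx(m,cv2.MORPH_OPEN,np.ones((5,5)))
n,l,st,c=cv2.connectedComponentsWithStats(m);i=1+st[1:,4].argmax();print(st[i],c[i])
ct=max(cv2.findContours((l==i).astype(np.uint8),0,2)[0],key=cv2.contourArea)
bx=cv2.boxPoints(cv2.minAreaRect(ct)); P=np.array([onz('wrist',*p,.133) for p in bx]);print(bx,P,P.mean(0))
for a,b in ((0,1),(1,2)): d=P[a]-P[b];print(np.linalg.norm(d),np.arctan2(d[1],d[0]))
E
```

```text
[0.5061 0.0227 0.2428] -0.21020767341003826 [-0.1382  0.099   0.1081] 0.9969047383909345
[ 303  140   31  117 3029] [318.3466 197.3919]
[[302.2692 140.6538]
 [329.1606 139.3733]
 [334.7014 255.7285]
 [307.8099 257.0091]] [[ 0.5006  0.0754  0.133 ]
 [ 0.5212  0.072   0.133 ]
 [ 0.5058 -0.0266  0.133 ]
 [ 0.4827 -0.023   0.133 ]] [0.5026 0.0245 0.133 ]
0.02086341560296822 2.9773386405090703
0.09974973269471427 1.4159221153213386
```

View pics/w11.png

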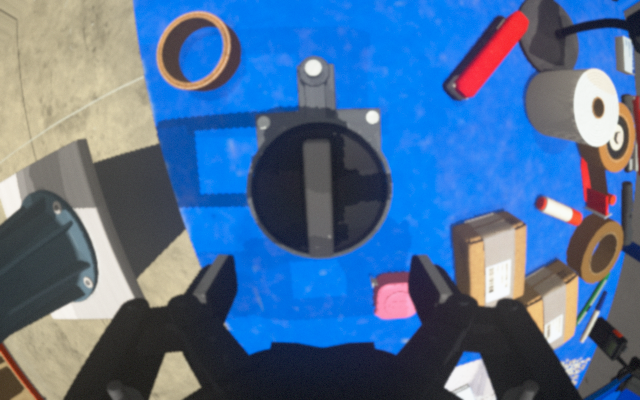

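The bar's yaw is 1.416, against 1.417 at the start, so the cap is home. I'll retreat and check the whole scene.

{"op": "step_arm", "data": {"xyz": [[-40,-250,20],[-40,-250,20],[-40,-250,20],[-40,-250,20],[-40,-250,20],[-40,-250,20],[-40,-250,20],[-40,-250,20]], "spin": [0,0,0,0,0,0,0,0], "fingers": [100,100,100,100,100,100,100,100]}}

```text
time_s: 20.4
eef_pos: [0.4651, -0.2259, 0.2603]
eef_rot: [0.702, 0.075, 0.704, -0.073]
wrist_force: [0.6, 0.5, 0.2]
opening: 1.001
```

```bash
python3 - <<'E'
from geo import *
from look import snap
snap('top','t12')
im=cv2.imread('pics/t12.png');b=cv2.imread('pics/top0.png')
cv2.imwrite('pics/t12c.png',cv2.resize(np.vstack([b[170:280,140:340],im[170:280,140:340]]),None,fx=2.7,fy=2.7))
cv2.imwrite('pics/t12d.png',cv2.resize(np.hstack([b[120:250,230:480],im[120:250,230:480]]),None,fx=1.6,fy=1.6))
E
```

```text
(no output)
```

View pics/t12.png

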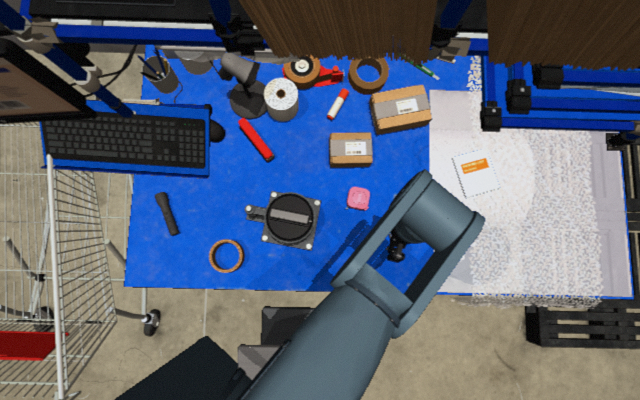

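View pics/t12c.png

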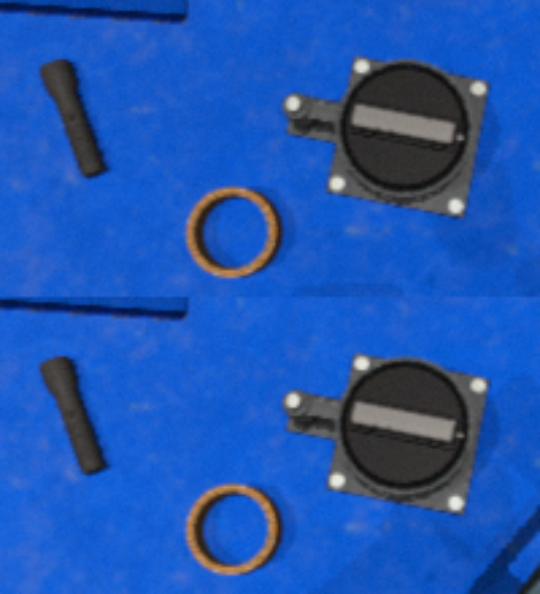

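The before and after crops match: the cap is home with its bar pointing at the post, and the tape roll and torch haven't moved. In the full view the stapler (256,140), parcel (350,150) and pink tape (358,198) are also where they were. I'll hand in.

```bash
python3 -c "
from bench import hand_in; print(hand_in())"
```

```text
the job is handed in; nothing more can be done
None
```

The small yellow tape measure is packed in the canister, with the cap screwed fully home, and the job is handed in. It took about 20.5 s of the 72 s allowed.

I unscrewed the cap about 1.38 rad, swung it about 2.0 rad aside and stood the tape measure inside. Then I swung the cap back, screwed it down, let go and moved the arm clear.

**Last checks:**
- **Cap:** the bar's direction was 1.416 rad, against 1.417 at the start. At the end of the turn the reaction torque was about 1.1 N m, well above the thread friction, so the cap is on its stop.
- **Tape measure:** it was seen standing inside the mouth just before the cap was swung back.
- **Other things:** the torch, tape roll, stapler, parcel and pink tape measure look unmoved in the top view. The arm hid the staple box and the large yellow tape measure in that last view. They looked undisturbed in the earlier wrist pictures, and the arm only passed well above them afterwards.
- **Forces:** every wrist reading between moves was under about 15 N.

No check failed. The only disagreement was an early rough reading of the bar's centre in the scene view, about 17 mm off the top and wrist views. Those two agreed within about 3 mm, so I used them.

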